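# Prove the drawers of a bench dryer, isolate the bay that binds, load a sound one

### The job

First draw all three drawers of the bench dryer out as far as they will go: one of them binds and stops well short. Then push that one fully home and flip the toggle on top of its bay back to off (red dot); leave the two sound drawers fully out with their toggles on. Lay the plaster block from the banding wheel flat inside one of the sound drawers, and leave the other things on the bench alone.

Things in the scene. Friction and masses are not known exactly. Their poses are not given: they have to be found in the camera images.
- bay_a: dryer bay, fixed: grey-green metal case 185 deep x 140 wide x 96 mm high on a 12 mm skid; three alike side by side, 147 mm apart, facing alike; which letter is where varies. Origin: middle of the case's underside; -x its front, z up. Top 108 mm over the worktop; on it the toggle's pivot, right above the origin, 114 mm over the worktop. Wiring duct behind, 82 mm high
- bay_a_drawer (a joint): how far this bay's drawer is drawn out, m: 0 fully home; at the start ajar by up to 0.012. A sound drawer runs lightly (1 to 2 N) to a firm end stop at 0.100 and stays where it is left; one that binds drags a little (about 3 N) and stops dead short of 0.06
- bay_a_handle (a point): middle of the drawer's bow handle, moves with the drawer: round steel bar 9 mm thick, 58 mm long across the bay (along its y), 72 mm over the worktop, 35 mm in front of the cream drawer front, which is 8 mm thick (30 mm clear gap for a finger); nothing below it. Axes as the bay's
- bay_a_floor (a point): point on the drawer's inner floor, moves with the drawer, 35 mm over the worktop, 50 mm behind the inside of the drawer front, midway between the sides: the middle of the 100 mm of floor open to above when fully out. Drawer 112 mm wide inside; its sides reach 74 mm and its front 103 mm over the worktop. Axes as the bay's
- bay_a_toggle (a joint): isolator toggle on top of this bay, rad: 0 = on, leaning 0.42 forward (green dot); 0.84 = off, leaning 0.42 back (red dot). Turns about the bay's y. It is held at either stop (about 1 N at its end); past upright (0.42) it snaps over by itself. All on at the start. Black-tipped steel bat 47 mm long from its pivot, 7 to 12 mm thick; upright its top is 161 mm over the worktop
- bay_b: dryer bay, fixed: grey-green metal case 185 deep x 140 wide x 96 mm high on a 12 mm skid; three alike side by side, 147 mm apart, facing alike; which letter is where varies. Origin: middle of the case's underside; -x its front, z up. Top 108 mm over the worktop; on it the toggle's pivot, right above the origin, 114 mm over the worktop. Wiring duct behind, 82 mm high
- bay_b_drawer (a joint): how far this bay's drawer is drawn out, m: 0 fully home; at the start ajar by up to 0.012. A sound drawer runs lightly (1 to 2 N) to a firm end stop at 0.100 and stays where it is left; one that binds drags a little (about 3 N) and stops dead short of 0.06
- bay_b_handle (a point): middle of the drawer's bow handle, moves with the drawer: round steel bar 9 mm thick, 58 mm long across the bay (along its y), 72 mm over the worktop, 35 mm in front of the cream drawer front, which is 8 mm thick (30 mm clear gap for a finger); nothing below it. Axes as the bay's
- bay_b_floor (a point): point on the drawer's inner floor, moves with the drawer, 35 mm over the worktop, 50 mm behind the inside of the drawer front, midway between the sides: the middle of the 100 mm of floor open to above when fully out. Drawer 112 mm wide inside; its sides reach 74 mm and its front 103 mm over the worktop. Axes as the bay's
- bay_b_toggle (a joint): isolator toggle on top of this bay, rad: 0 = on, leaning 0.42 forward (green dot); 0.84 = off, leaning 0.42 back (red dot). Turns about the bay's y. It is held at either stop (about 1 N at its end); past upright (0.42) it snaps over by itself. All on at the start. Black-tipped steel bat 47 mm long from its pivot, 7 to 12 mm thick; upright its top is 161 mm over the worktop
- bay_c: dryer bay, fixed: grey-green metal case 185 deep x 140 wide x 96 mm high on a 12 mm skid; three alike side by side, 147 mm apart, facing alike; which letter is where varies. Origin: middle of the case's underside; -x its front, z up. Top 108 mm over the worktop; on it the toggle's pivot, right above the origin, 114 mm over the worktop. Wiring duct behind, 82 mm high
- bay_c_drawer (a joint): how far this bay's drawer is drawn out, m: 0 fully home; at the start ajar by up to 0.012. A sound drawer runs lightly (1 to 2 N) to a firm end stop at 0.100 and stays where it is left; one that binds drags a little (about 3 N) and stops dead short of 0.06
- bay_c_handle (a point): middle of the drawer's bow handle, moves with the drawer: round steel bar 9 mm thick, 58 mm long across the bay (along its y), 72 mm over the worktop, 35 mm in front of the cream drawer front, which is 8 mm thick (30 mm clear gap for a finger); nothing below it. Axes as the bay's
- bay_c_floor (a point): point on the drawer's inner floor, moves with the drawer, 35 mm over the worktop, 50 mm behind the inside of the drawer front, midway between the sides: the middle of the 100 mm of floor open to above when fully out. Drawer 112 mm wide inside; its sides reach 74 mm and its front 103 mm over the worktop. Axes as the bay's
- bay_c_toggle (a joint): isolator toggle on top of this bay, rad: 0 = on, leaning 0.42 forward (green dot); 0.84 = off, leaning 0.42 back (red dot). Turns about the bay's y. It is held at either stop (about 1 N at its end); past upright (0.42) it snaps over by itself. All on at the start. Black-tipped steel bat 47 mm long from its pivot, 7 to 12 mm thick; upright its top is 161 mm over the worktop
- plaster_block: white plaster block, 45 x 90 x 30 mm along its own x, y, z, about 0.2 kg, loose, lying flat on the banding wheel; origin at the middle of its underside
- banding_wheel: low cast potter's banding wheel, its foot fixed; flat round top plate 236 mm across that turns freely, its upper face 143 mm over the worktop; origin on its axis at the worktop
- slip_jar: bystander, loose: white jar with a blue lid, 65 mm wide, 92 mm high, standing behind the banding wheel; origin at the middle of its underside
- spray_bottle: bystander, loose: water sprayer with an orange head, 65 x 86 x 185 mm, standing behind the banding wheel; origin at the middle of its underside
- rubber_kidney: bystander, loose: flat red kidney scraper, 52 x 88 x 8 mm, lying near the front edge; origin at the middle of its underside
Things that resemble listed ones, but are neither listed nor needed, are in the scene too. There is more than one size of the plaster_block; the one meant has the size given above.

How it is judged (in metres and radians):
On the way, in this order (a step that is already met when the one before it is completed fails the run):
1. all three drawers stand drawn out: two fully (over 94 mm), the one that binds to where it stops (over 36 mm) (((value of joint each of bay_a_drawer, bay_b_drawer above 0.094 m and value of joint bay_c_drawer above 0.036 m) or (value of joint each of bay_b_drawer, bay_c_drawer above 0.094 m and value of joint bay_a_drawer above 0.036 m) or (value of joint each of bay_c_drawer, bay_a_drawer above 0.094 m and value of joint bay_b_drawer above 0.036 m))), for 0.1 s.
2. the drawer that binds is home again (within 5 mm), the sound ones still fully out (((value of joint each of bay_a_drawer, bay_b_drawer above 0.094 m and value of joint bay_c_drawer below 0.005 m) or (value of joint each of bay_b_drawer, bay_c_drawer above 0.094 m and value of joint bay_a_drawer below 0.005 m) or (value of joint each of bay_c_drawer, bay_a_drawer above 0.094 m and value of joint bay_b_drawer below 0.005 m))), for 0.2 s.
At the end, for the whole second after the job is handed in: two drawers within 6 mm of fully out, their toggles on; the third, which binds, within 5 mm of home, its toggle off at its stop; the plaster block at rest, flat (0.1 rad), on the floor of one of the open drawers, its middle within 35 mm (along) and 40 mm (across) of the floor point (((value of joint each of bay_a_drawer, bay_b_drawer above 0.094 m and value of joint bay_c_drawer below 0.005 m and value of joint bay_c_toggle above 0.75 rad and value of joint each of bay_a_toggle, bay_b_toggle below 0.1 rad and ((x of plaster_block in the frame of bay_a_floor between -0.035 and 0.035 m and y of plaster_block in the frame of bay_a_floor between -0.04 and 0.04 m and z of plaster_block in the frame of bay_a_floor between -0.004 and 0.004 m) or (x of plaster_block in the frame of bay_b_floor between -0.035 and 0.035 m and y of plaster_block in the frame of bay_b_floor between -0.04 and 0.04 m and z of plaster_block in the frame of bay_b_floor between -0.004 and 0.004 m))) or (value of joint each of bay_b_drawer, bay_c_drawer above 0.094 m and value of joint bay_a_drawer below 0.005 m and value of joint bay_a_toggle above 0.75 rad and value of joint each of bay_b_toggle, bay_c_toggle below 0.1 rad and ((x of plaster_block in the frame of bay_b_floor between -0.035 and 0.035 m and y of plaster_block in the frame of bay_b_floor between -0.04 and 0.04 m and z of plaster_block in the frame of bay_b_floor between -0.004 and 0.004 m) or (x of plaster_block in the frame of bay_c_floor between -0.035 and 0.035 m and y of plaster_block in the frame of bay_c_floor between -0.04 and 0.04 m and z of plaster_block in the frame of bay_c_floor between -0.004 and 0.004 m))) or (value of joint each of bay_c_drawer, bay_a_drawer above 0.094 m and value of joint bay_b_drawer below 0.005 m and value of joint bay_b_toggle above 0.75 rad and value of joint each of bay_c_toggle, bay_a_toggle below 0.1 rad and ((x of plaster_block in the frame of bay_c_floor between -0.035 and 0.035 m and y of plaster_block in the frame of bay_c_floor between -0.04 and 0.04 m and z of plaster_block in the frame of bay_c_floor between -0.004 and 0.004 m) or (x of plaster_block in the frame of bay_a_floor between -0.035 and 0.035 m and y of plaster_block in the frame of bay_a_floor between -0.04 and 0.04 m and z of plaster_block in the frame of bay_a_floor between -0.004 and 0.004 m)))) and angle between plaster_block's own z axis and vertical below 0.1 rad and linear speed of plaster_block below 0.02 m/s); the robot touches nothing.
It fails at once if a bystander was moved by more than 30 mm (distance of any of slip_jar, spray_bottle, rubber_kidney from where it was at the start of the episode above 0.03 m).
It also fails if it takes over 64 s, if anything falls off the work surface, if the arm or the gripper's body presses on something with over 40 N, if the wrist force passes 120 N, or if a joint passes its speed limit or range.

### The arm

A 6-joint arm with a two-finger parallel gripper is mounted at the origin on a cart in front of the work surface, level with it; the furniture and walls round the work are solid. World frame = base frame: x ahead of the robot, y to its left, z up, the work surface at z = 0. Lengths are in mm, angles in rad, forces in N, time in s.
With the tool pointing down it reaches from about 350 to 775 mm from the base axis. Payload 7.3 kg.
Tool frame: the origin (TCP) lies midway between the tips of the shut fingers; the grasp point (between the pads) lies 19 mm behind it; z points along the fingers, y is the line along which they close (so a half turn about z gives the same grasp; the last joint's range is limited). The gripper opens to 92 mm and grips with 3 to 60 N. Pads are 19 mm wide; open, the fingers measure 130 mm over their backs; the gripper's body (75 mm by 190 mm) begins 47 mm behind the grasp point.
Start: joints at [1.184, 0.342, 1.524, -0, 1.275, -0.146], TCP at [125.186, 509.876, 226.741] pointing down, gripper open.
Joint ranges: [-2.53, 2.53], [-0.77, 2.02], [0.04, 2.7], [-1, 4.14], [0.28, 2.66], [-3.11, 3.11]. Speed limits (rad/s): [2.57, 2.57, 3.14, 3.14, 3.14, 3.14].

### API

Orientations are given as [roll, pitch, yaw] about the fixed x, y, z axes, in that order (R = Rz(yaw) Ry(pitch) Rx(roll)).
In Python, from plant import bot gives the robot as it stands.
- The arm moves only by the tool jog_arm, never from a script. Its arguments are lists of equal length, an entry for each row: "dp": the shift along the tool's x, y, z in m, a list of three; "twist": the turn about the tool's z in degrees. A call has 1 to 10 rows; each row shifts and turns the commanded pose from where the row before left it, along the tool's axes as they then stand; what a row does not reach is not made up. A row lasts 1/8 s, in which the tool goes at most 62.5 mm and 10.7 degrees, less where a joint would pass 70% of its speed; a pose out of reach is approached as far as the arm can. A call is refused whole if a number of a shift passes 0.0625 or a number of a turn 10.7, either way. A call with a gripper value outside its range is refused whole. "jaw" is the finger opening in m, from 0 to 0.0918, set as the call begins (left out, the last holds). The fingers move at their own pace and stop on an object; the grip force is fixed at half the most. Time passes only in rows, so rows that do not move let the fingers close. It gives the time, the measured TCP pose, the force, the opening and the grip force at its end, in the units of the state.
- bot.get_obs(): the state, without advancing time (a new reading comes with each control period).
- bot.capture(name): name is "scene" or "top" or "wrist"; returns the picture (384x512x3 uint8, blue, green, red); there is no depth.
- bot.camera_params(name): a dict with "fx", "fy", "cx", "cy" (pixels), "R" (3x3) and "t" (3): a world point X has camera coordinates R X + t. Camera axes: x right, y down, z forward; pixel columns grow to the right and rows downward; lengths in mm; the calibration is good to about 2 mm. A picture is of the moment at which its call begins: read the wrist's pose just before it. camera_params takes no time and is no camera call; for the wrist camera it gives the pose at the moment of the call.
- bot.close_job(): hands the job in; it is judged then, once.
Trained networks look in the newest picture that a camera, given by its name, has taken for a name from the list of things; names that differ only in an ending like _2 or _b are one class to them, and where a whole thing is asked for, a point or a joint stands for the part that bears it (a point fixed in the world has none). Each returns a list of dicts, best first, with "confidence" (0 to 1); they miss things now and then, are a little off and sometimes report something else, mostly with a low value. They report only what shows in the picture. A call takes as long as a camera call. They do not tell look-alikes from the thing itself.
- bot.find_in(camera, label): "bbox" ([centre column, centre row, width, height] in pixels, round what is visible of it).
- bot.masks_of(camera, label): "pixels" (384x512 bool, what is visible of it) and "bbox" ([centre column, centre row, width, height] in pixels, round what is visible of it).
The state is a dict: "time": time; "joint_positions": joint angles; "dq": joint speeds; "tau": joint torques, N m; "tool_pos": TCP position; "tcp_rot": TCP orientation; "contact_force": force on the tool from outside, world axes, zero at the start; "moment": the same for the moment, N m; "grip_width": finger opening in mm; "finger_force": force on a finger pad.
Only numpy, scipy, OpenCV 4.12 (cv2) and the standard library are available. Lean on these libraries where they do the work, as an engineer would, in place of code of your own. Each camera call takes 0.05 s, during which the arm holds its last target. There are 200 camera calls.

## Working session

There is one attempt and no reset: what is moved stays moved. The work goes in short steps, Python scripts to look and compute and a tool call to move; the robot and the scene stay as the last step left them, time stands still between calls to the robot, and variables do not carry over. Pictures are saved under pics/ and viewed, at most 13 in all, crops included, and the job is handed in when it is done.

Besides the shell and the picture viewer there is one more tool, called after "Request:" in YAML: its name, and indented under it one key for each argument. jog_arm: Moves the arm, as the interface text tells. Its arguments: {"type":"object","properties":{"dp":{"type":"array"},"twist":{"type":"array"},"jaw":{"type":"number"}},"required":["dp","twist"]}

```bash
mkdir -p pics; ls
python3 - <<'E'
from plant import bot
import cv2,numpy as np
o=bot.get_obs()
print({k:np.round(v,3) for k,v in o.items()})
for c in ["scene","top"]:
    im=bot.capture(c); cv2.imwrite(f"pics/{c}0.png",im)
    p=bot.camera_params(c); print(c,{k:np.round(v,3).tolist() for k,v in p.items()})
    for l in ["bay_a","bay_a_handle","bay_a_toggle","plaster_block","banding_wheel","slip_jar","spray_bottle","rubber_kidney"]:
        print(l,[(np.round(d["bbox"]).astype(int).tolist(),round(d["confidence"],2)) for d in bot.find_in(c,l)])
E
```

```text
pics
{'time': np.float64(0.0), 'joint_positions': array([ 1.184,  0.343,  1.525, -0.   ,  1.275, -0.146]), 'dq': array([ 0.001, -0.   , -0.   , -0.   , -0.   ,  0.002]), 'tau': array([ -0.   , -43.124, -24.423,   0.072,   0.056,  -0.   ]), 'tool_pos': array([125.02 , 509.469, 226.024]), 'tcp_rot': array([-3.14 , -0.   ,  2.901]), 'contact_force': array([ 0.23 , -0.571, -1.402]), 'moment': array([0.053, 0.025, 0.028]), 'finger_force': np.float64(0.0), 'grip_width': np.float64(92.011)}
scene {'fx': 459.397, 'fy': 459.397, 'cx': 255.578, 'cy': 192.966, 'R': [[0.737, -0.675, -0.002], [-0.484, -0.526, -0.699], [0.471, 0.517, -0.715]], 't': [-406.017, 319.882, 1142.752]}
bay_a [([283, 162, 52, 63], 0.8), ([198, 140, 56, 63], 0.76), ([239, 152, 54, 64], 0.58)]
bay_a_handle [([234, 172, 41, 29], 0.57)]
bay_a_toggle [([280, 179, 45, 28], 0.18)]
plaster_block [([190, 230, 45, 35], 0.67), ([335, 246, 25, 39], 0.58)]
banding_wheel [([328, 267, 100, 94], 0.89), ([278, 182, 46, 23], 0.74), ([372, 223, 29, 51], 0.46)]
slip_jar [([335, 207, 28, 33], 0.73)]
spray_bottle [([372, 220, 25, 47], 0.57)]
rubber_kidney [([243, 268, 28, 19], 0.89)]
top {'fx': 363.757, 'fy': 363.757, 'cx': 263.544, 'cy': 194.183, 'R': [[0.014, -1.0, 0.021], [-0.986, -0.017, -0.167], [0.167, -0.018, -0.986]], 't': [-18.665, 565.469, 1061.013]}
bay_a [([151, 187, 80, 85], 0.92), ([198, 164, 75, 81], 0.91), ([241, 142, 74, 81], 0.56)]
bay_a_handle [([219, 190, 39, 32], 0.7)]
bay_a_toggle [([362, 150, 30, 33], 0.56)]
plaster_block [([238, 267, 28, 41], 0.92), ([376, 211, 32, 32], 0.67)]
banding_wheel [([377, 218, 86, 84], 0.67), ([262, 170, 36, 38], 0.31)]
slip_jar [([323, 156, 26, 28], 0.89), ([172, 211, 38, 33], 0.45), ([243, 143, 77, 81], 0.34)]
spray_bottle [([364, 153, 30, 34], 0.79)]
rubber_kidney [([307, 257, 24, 16], 0.72)]
```

Run:
```python
import cv2
a=cv2.imread("pics/top0.png")[90:310,90:440]
cv2.imwrite("pics/t0c.png",cv2.resize(a,(800,503),interpolation=cv2.INTER_CUBIC))
a=cv2.imread("pics/scene0.png")[90:330,150:430]
cv2.imwrite("pics/s0c.png",cv2.resize(a,(700,600),interpolation=cv2.INTER_CUBIC))
```

```text
(no output)
```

View pics/t0c.png

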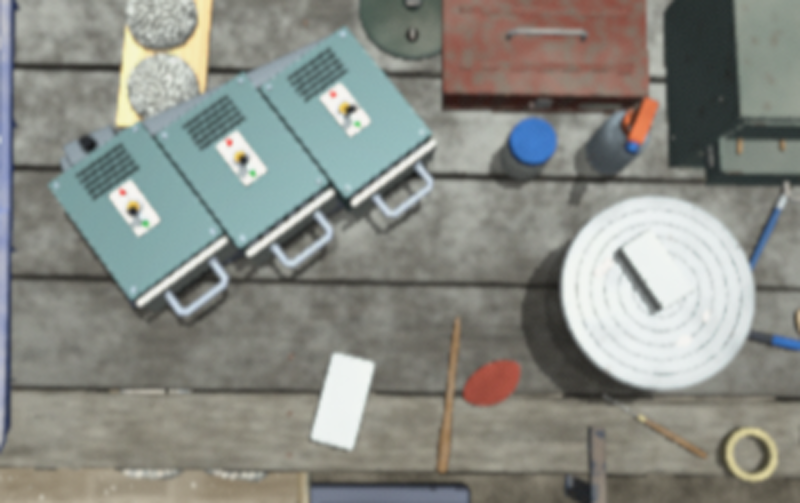

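View pics/s0c.png

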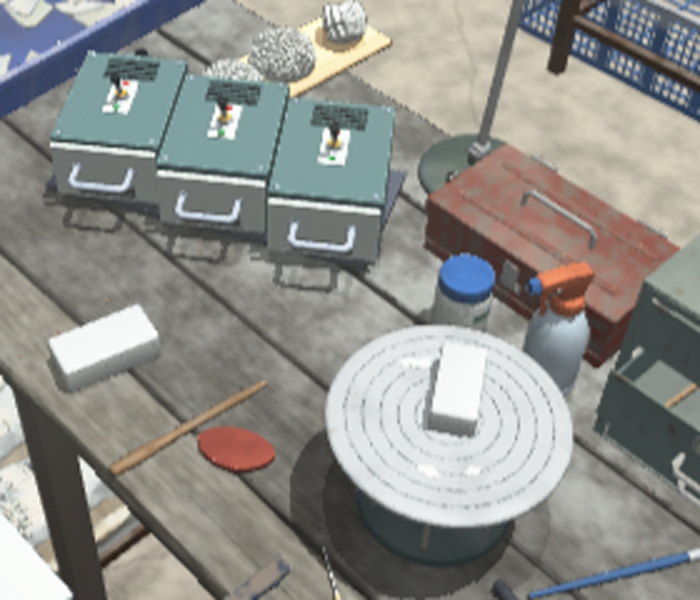

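The three bays stand on the left with their fronts facing lower right in the top view (toggle plates in the crop at (134,208), (241,158) and (344,108)). The wheel with its one small block is on the right (block near (657,270)), and a bigger look-alike block lies at the front (343,400). Next I'll fit the poses.

```bash
cat > h.py <<'E'
from plant import bot
import cv2,numpy as np
from scipy.optimize import least_squares
def proj(p,X):
    c=np.asarray(X,float)@np.array(p["R"]).T+p["t"]
    return np.c_[p["fx"]*c[:,0]/c[:,2]+p["cx"],p["fy"]*c[:,1]/c[:,2]+p["cy"]]
def ray(p,uv,z):
    R=np.array(p["R"]);C=-R.T@np.array(p["t"])
    d=R.T@np.array([(uv[0]-p["cx"])/p["fx"],(uv[1]-p["cy"])/p["fy"],1]);s=(z-C[2])/d[2]
    return (C+s*d)[:2]
def rz(a):
    c,s=np.cos(a),np.sin(a);return np.array([[c,-s,0],[s,c,0],[0,0,1]])
def bayw(q,k,P): # k=+1 left,0,-1 right ; P in bay-centred frame, z over worktop
    P=np.atleast_2d(P).astype(float)+[0,147*k,0]
    return P@rz(q[2]).T+[q[0],q[1],0]
E
cat > fit.py <<'E'
from h import *
T=bot.camera_params("top");S=bot.camera_params("scene")
tc=lambda a:(np.array(a,float)+.5)/(800/350)-.5+90
sc=lambda a:(np.array(a,float)+.5)/2.5-.5+[150,90]
O=[]
for k,a,b in [(1,(134,208),(120,95)),(0,(241,158),(222,118)),(-1,(344,108),(333,147))]:
    O+=[(T,tc(a),k,(0,0,109)),(S,sc(b),k,(0,0,109))]
O+=[(T,tc((50,183)),1,(92.5,70,108)),(T,tc((346,30)),-1,(92.5,-70,108)),(S,sc((88,50)),1,(92.5,70,108)),(S,sc((395,103)),-1,(92.5,-70,108))]
f=lambda q:np.concatenate([proj(c,bayw(q,k,P))[0]-uv for c,uv,k,P in O])
r=least_squares(f,[650,150,.63],x_scale=[100,100,.3],loss="soft_l1")
q=r.x;print("bay",q);print(np.round(f(q).reshape(-1,2),1).tolist());np.save("q.npy",q)
for c,n in((T,"top"),(S,"scene")):
    bot.capture(n)
    for d in bot.masks_of(n,"plaster_block"):
        m=d["pixels"].astype(np.uint8);cs=max(cv2.findContours(m,0,2)[0],key=cv2.contourArea)
        h=cv2.convexHull(cs)[:,0];np.save(f"blk_{n}_{int(d['bbox'][0])}.npy",m)
        print(n,np.round(d["bbox"]),d["confidence"],m.sum(),cv2.minAreaRect(h),ray(c,d["bbox"][:2],160))
    for d in bot.masks_of(n,"bay_a_handle"): print("handle",n,np.round(d["bbox"],1),round(d["confidence"],2))
# predicted handle centres, if ajar 0..12
for k in(1,0,-1):print(k,bayw(q,k,(-92.5-8-35,0,72)).round(1),proj(T,bayw(q,k,(-135.5,0,72))).round(1))
E
python3 fit.py
```

```text
bay [6.54397020e+02 1.96617837e+02 5.34400183e-01]
[[-0.2, 3.2], [-2.3, 2.1], [-1.6, 0.6], [-0.5, 1.1], [-2.6, -1.3], [-0.6, -2.0], [0.3, -1.4], [1.9, -3.7], [1.8, 0.8], [2.7, 2.3]]
top [238. 266.  25.  42.] 0.57 749 ((239.3529510498047, 265.0882568359375), (19.645383834838867, 39.775840759277344), 14.03624439239502) [353.4992253   56.51645298]
handle top [218.2 190.1  40.   32.4] 0.65
scene [333. 245.  19.  38.] 0.81 720 ((332.60003662109375, 244.70001220703125), (20.217660903930664, 37.70655822753906), 7.125016689300537) [ 515.28209412 -316.18312635]
scene [191. 230.  44.  33.] 0.69 945 ((191.2138671875, 228.1892547607422), (23.35287857055664, 43.21113967895508), 70.55996704101562) [290.97589795 -48.02017652]
handle scene [235.2 170.6  39.6  24.1] 0.9
1 [[462.9 254.1  72. ]] [[172.9 225.9]]
0 [[537.8 127.6  72. ]] [[217.2 201.3]]
-1 [[612.7   1.1  72. ]] [[260.3 177.4]]
```

Run:
```python
import cv2
a=cv2.imread("pics/top0.png")[98:233,108:288]
cv2.imwrite("pics/t0d.png",cv2.resize(a,None,fx=4.4,fy=4.4,interpolation=cv2.INTER_CUBIC))
```

```text
(no output)
```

View pics/t0d.png

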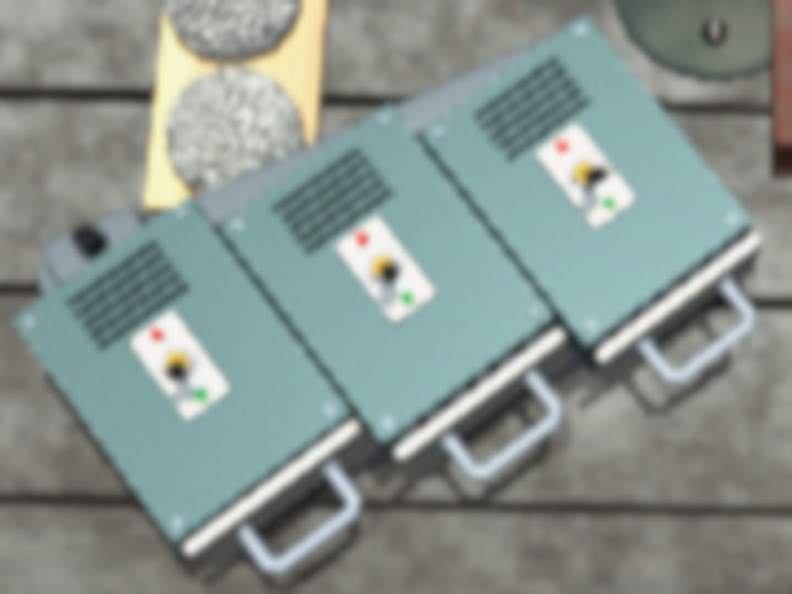

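The bays are stepped back from each other rather than in a straight row: left bay back-left corner (14,318), middle (220,220), right (424,130). The handle bars are centred near (313,540), (520,443) and (715,350). I'll fit each bay separately with a shared yaw.

```bash
cat > fit2.py <<'E'
from h import *
T=bot.camera_params("top");S=bot.camera_params("scene")
g=lambda a:(np.array(a,float)+.5)/4.4-.5+[108,98]
sc=lambda a:(np.array(a,float)+.5)/2.5-.5+[150,90]
Z={0:[(14,318),(190,202),(182,548),(352,425),(179,365)],1:[(220,220),(395,104),(383,447),(558,325),(384,268)],2:[(424,130),(590,15),(590,352),(757,228),(586,174)]}
H=[(313,540),(520,443),(715,350)]
P=np.array([(92.5,70,108),(92.5,-70,108),(-92.5,70,108),(-92.5,-70,108),(0,0,109)])
Sc={0:[((88,50),0),((187,57),1)],1:[((285,80),1)],2:[((395,103),1)]}
pl=[(120,95),(222,118),(333,147)]
W=lambda q,i,X:np.atleast_2d(X)@rz(q[6]).T+[q[2*i],q[2*i+1],0]
def f(q):
    r=[]
    for i in range(3):
        r.append((proj(T,W(q,i,P))-np.array([g(z) for z in Z[i]])).ravel())
        for a,j in Sc[i]: r.append(.5*(proj(S,W(q,i,P[j]))[0]-sc(a)))
    return np.concatenate(r)
r=least_squares(f,[580,320,650,200,700,80,.63],x_scale=[100]*6+[.3],loss="soft_l1")
q=r.x;print(q.round(3),r.cost);print(np.round(f(q),1).reshape(-1,2).tolist());np.save("q3.npy",q)
d=rz(q[6]).T@np.r_[q[2:4]-q[:2],0],rz(q[6]).T@np.r_[q[4:6]-q[2:4],0];print("steps in bay frame",d)
for i in range(3):
    hw=ray(T,g(H[i]),72);loc=rz(q[6]).T@np.r_[hw-q[2*i:2*i+2],0]
    print(i,"handle",hw.round(1),"local",loc.round(1))
m=np.load([__import__('glob').glob('blk_scene_33*')][0][0])
E
python3 fit2.py
python3 - <<'E'
import sys;sys.path.insert(0,'.')
from h import *
S=bot.camera_params("scene")
# block fit on scene mask hull
import glob
m=np.load(glob.glob('blk_scene_33*')[0]).astype(float)
def sil(x):
    B=np.array([(a*22.5,b*45,c) for a in(-1,1) for b in(-1,1) for c in(143,173)])@rz(x[2]).T+[x[0],x[1],0]
    im=np.zeros((384*4,512*4),np.uint8);h=cv2.convexHull(((proj(S,B)+.5)*4).astype(np.int32));cv2.fillConvexPoly(im,h,1)
    return cv2.resize(im.astype(np.float32),(512,384),interpolation=cv2.INTER_AREA)
from scipy.optimize import minimize
best=min((minimize(lambda x:((sil([x[0]*10,x[1]*10,x[2]])-m)**2).sum(),[51.5,-31.6,a],method="Nelder-Mead",options=dict(initial_simplex=[[51.5,-31.6,a],[52.5,-31.6,a],[51.5,-30.6,a],[51.5,-31.6,a+.3]])) for a in np.arange(0,3.1,.5)),key=lambda r:r.fun)
print("block",best.x,best.fun)
E
```

```text
[5.86327e+02 3.21394e+02 6.55167e+02 1.90448e+02 7.22061e+02 5.87480e+01
 6.57000e-01] 9.375180281333327
[[-0.1, 0.7], [0.5, -0.7], [-2.3, -0.2], [-0.1, -1.4], [0.6, 1.0], [-0.1, 0.6], [-0.1, 1.3], [0.2, 0.9], [-0.3, 0.2], [-0.4, -0.6], [-0.6, -1.3], [0.8, 0.7], [0.9, 1.1], [-0.1, 0.4], [0.3, 0.1], [-0.9, -1.0], [-0.4, -0.5], [0.6, 0.9], [0.3, 1.4]]
steps in bay frame (array([ -25.40369785, -145.74055047,    0.        ]), array([ -27.40697804, -145.15058792,    0.        ]))
0 handle [479.5 238. ] local [-135.5   -0.9    0. ]
1 handle [547.3 102.4] local [-139.2   -3.8    0. ]
2 handle [613.8 -28.5] local [-139.   -3.    0.]
block [ 51.68310257 -31.32555735  -0.9577362 ] 25.70703125
```

Request:
jog_arm:
  dp:
    - [0, 0, 0]
    - [0, 0, 0]
    - [0, 0, 0]
    - [0, 0, 0]
    - [0, 0, 0]
    - [0, 0, 0]
  twist: [-10.3, -10.3, -10.3, -10.3, -10.2, 0]
  jaw: 0

```text
time: 1.95
tool_pos: [125.2, 509.9, 226.7]
tcp_rot: [3.142, 0.0, -2.487]
contact_force: [-0.1, -0.0, -0.5]
grip_width: 36.4
finger_force: 0.0
```

```bash
cat >> h.py <<'E'
from scipy.spatial.transform import Rotation as Ro
def delta(x,y,z=None):
    o=bot.get_obs();R=Ro.from_euler("xyz",o["tcp_rot"]).as_matrix();p=o["tool_pos"]
    z=p[2] if z is None else z
    d=R.T@(np.array([x,y,z])-p)
    print("t",round(float(o["time"]),2),"pos",p.round(1),"rpy",o["tcp_rot"].round(4),"F",o["contact_force"].round(1),"tool delta",d.round(1));return d
def bl(i,lx,ly,y=True):
    q=np.load("q3.npy");return (rz(q[6])@[lx,ly,0])[:2]+q[2*i:2*i+2]
E
python3 -c "
from h import *
q=np.load('q3.npy')
delta(*bl(0,-135.5+19.75,-2),130); print(bl(1,-139.2+19.75,-3),bl(2,-139+19.75,-3))"
```

```text
t 1.95 pos [125.2 509.9 226.7] rpy [ 3.1416  0.     -2.4869] F [-0.1 -0.  -0.5] tool delta [-135.3 -432.5   96.7]
[562.38422754 115.15808754] [629.43618116 -16.42058985]
```

Request:
jog_arm:
  dp:
    - [-0.015, -0.048, 0]
    - [-0.015, -0.048, 0]
    - [-0.015, -0.048, 0]
    - [-0.015, -0.048, 0]
    - [-0.015, -0.048, 0]
    - [-0.015, -0.048, 0]
    - [-0.015, -0.048, 0]
    - [-0.015, -0.048, 0.02]
    - [-0.015, -0.048, 0.04]
    - [0, 0, 0.02]
  twist: [0, 0, 0, 0, 0, 0, 0, 0, 0, 0]

```text
time: 3.2
tool_pos: [496.5, 248.3, 145.6]
tcp_rot: [3.142, -0.002, -2.494]
contact_force: [-0.5, 0.6, -0.8]
grip_width: 0.2
finger_force: 0.0
```

```bash
python3 -c "
from h import *
delta(*bl(0,-135.5+19.75,-2),64)
p=bot.camera_params('wrist');im=bot.capture('wrist')
q=np.load('q3.npy')
for i in range(3):
  for lx in (-135.5,-145.5):
    print(i,lx,proj(p,[np.r_[bl(i,lx,y),72] for y in(-29,29)]).round().tolist())
cv2.imwrite('pics/w0.png',im)
for d in bot.masks_of('wrist','bay_a_handle'): print(d['bbox'],d['confidence'])
"
```

```text
t 3.2 pos [496.5 248.3 145.6] rpy [ 3.1416e+00 -1.6000e-03 -2.4938e+00] F [-0.5  0.6 -0.8] tool delta [-0.2  1.1 81.6]
0 -135.5 [[220.0, 172.0], [293.0, 172.0]]
0 -145.5 [[219.0, 160.0], [294.0, 159.0]]
1 -135.5 [[28.0, 142.0], [104.0, 141.0]]
1 -145.5 [[25.0, 129.0], [102.0, 128.0]]
2 -135.5 [[-176.0, 106.0], [-98.0, 106.0]]
2 -145.5 [[-182.0, 92.0], [-103.0, 92.0]]
[86.2, 170.6, 171.5, 84.9] 0.6
```

View pics/w0.png

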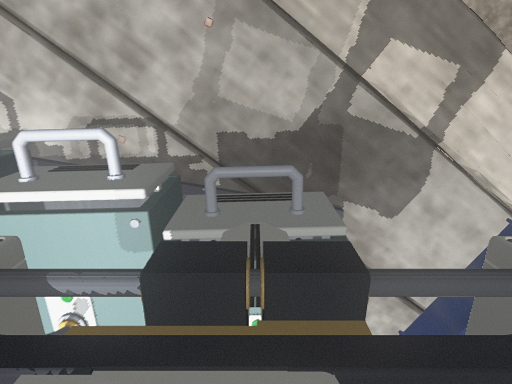

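Request:
jog_arm:
  dp:
    - [0, 0, 0.04]
    - [0, 0, 0.022]
    - [0, 0, 0.01]
    - [0, 0, 0.01]
    - [0, 0, 0]
  twist: [0, 0, 0, 0, 0]

```text
time: 3.92
tool_pos: [494.6, 251.0, 66.0]
tcp_rot: [3.142, 0.0, -2.485]
contact_force: [0.1, -0.4, 0.6]
grip_width: 0.6
finger_force: 0.0
```

Request:
jog_arm:
  dp:
    - [0.012, 0, 0]
    - [0.015, 0, 0]
    - [0.015, 0, 0]
    - [0.015, 0, 0]
    - [0.012, 0, 0]
    - [0, 0, 0]
  twist: [0, 0, 0, 0, 0, 0]

```text
time: 4.68
tool_pos: [439.0, 208.2, 66.2]
tcp_rot: [3.141, -0.001, -2.486]
contact_force: [-0.3, -0.3, -0.0]
grip_width: 0.3
finger_force: 0.0
```

Request:
jog_arm:
  dp:
    - [0.012, 0, 0]
    - [0.01, 0, 0]
    - [0.006, 0, 0]
    - [0.004, 0, 0]
    - [0.003, 0, 0]
    - [0, 0, 0]
  twist: [0, 0, 0, 0, 0, 0]

```text
time: 5.42
tool_pos: [413.8, 188.4, 66.1]
tcp_rot: [-3.141, 0.004, -2.486]
contact_force: [5.6, 6.4, -3.6]
grip_width: 0.6
finger_force: 3.9
```

```bash
python3 -c "
from h import *
im=bot.capture('top');cv2.imwrite('pics/t1.png',cv2.resize(im[90:250,90:330],None,fx=3.2,fy=3.2,interpolation=cv2.INTER_CUBIC))
p=bot.get_obs();q=np.load('q3.npy');print(rz(q[6]).T@np.r_[p['tool_pos'][:2]-q[:2],0],p['contact_force'])"
```

```text
[-2.17860867e+02 -6.10415415e-02  0.00000000e+00] [ 6.33602419  5.57031431 -3.8942476 ]
```

View pics/t1.png

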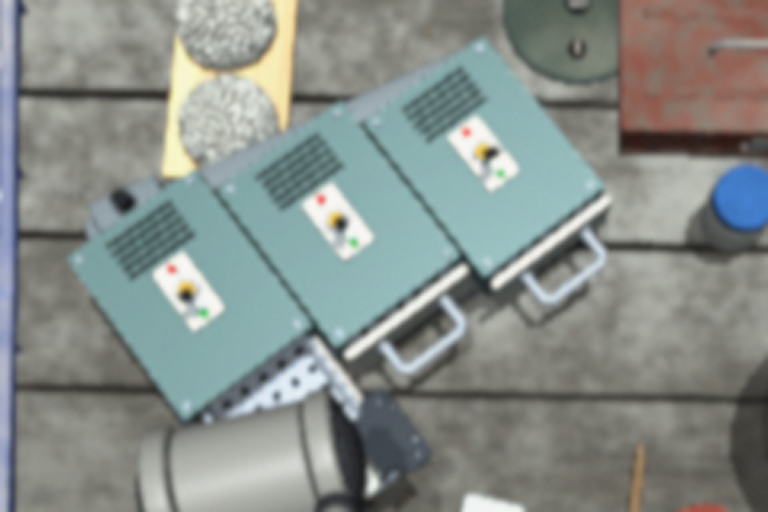

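The left drawer is out, with about 8 N on the tool. I'll pull a little more to confirm the stop.

Request:
jog_arm:
  dp:
    - [0.002, 0, 0]
    - [0.002, 0, 0]
    - [0, 0, 0]
  twist: [0, 0, 0]

```text
time: 5.85
tool_pos: [413.7, 188.1, 66.3]
tcp_rot: [-3.14, 0.012, -2.487]
contact_force: [13.5, 17.9, -14.1]
grip_width: 0.5
finger_force: 10.3
```

Request:
jog_arm:
  dp:
    - [-0.005, 0, 0]
    - [-0.005, 0, 0]
    - [0, 0, -0.04]
    - [0, 0, -0.04]
    - [0, 0, 0]
  twist: [0, 0, 0, 0, 0]

```text
time: 6.48
tool_pos: [418.1, 191.3, 148.1]
tcp_rot: [-3.14, 0.004, -2.485]
contact_force: [0.6, -0.5, 0.0]
grip_width: 0.6
finger_force: 0.0
```

```bash
python3 -c "
from h import *
delta(*bl(1,-120.75,0),146)
T=bot.camera_params('top');im=bot.capture('top')
for d in bot.masks_of('top','bay_a_handle'): print(d['bbox'],d['confidence'])
"
```

```text
t 6.47 pos [418.1 191.3 148.1] rpy [-3.1399  0.0041 -2.4853] F [ 0.6 -0.5  0. ] tool delta [ -66.6 -145.3    2.6]
[219.3, 186.9, 42.3, 34.8] 0.74
```

Request:
jog_arm:
  dp:
    - [-0.0166, -0.0363, 0]
    - [-0.0167, -0.0364, 0]
    - [-0.0167, -0.0363, 0]
    - [-0.0167, -0.0363, 0]
    - [0, 0, 0]
    - [0, 0, 0]
  twist: [0, 0, 0, 0, 0, 0]

```text
time: 7.32
tool_pos: [557.0, 116.6, 144.1]
tcp_rot: [3.139, -0.003, -2.486]
contact_force: [0.7, 0.1, -0.2]
grip_width: 0.1
finger_force: 0.0
```

```bash
python3 -c "
from h import *
p=bot.camera_params('wrist');im=bot.capture('wrist')
for i in (1,2):
  for lx in (-135.5,-145.5): print(i,lx,proj(p,[np.r_[bl(i,lx,y),72] for y in(-29,29)]).round().tolist())
cv2.imwrite('pics/w1.png',im[60:260]);delta(*bl(1,-120.75,0),64)"
```

```text
1 -135.5 [[214.0, 181.0], [287.0, 181.0]]
1 -145.5 [[214.0, 169.0], [288.0, 169.0]]
2 -135.5 [[23.0, 147.0], [99.0, 147.0]]
2 -145.5 [[20.0, 134.0], [97.0, 134.0]]
t 7.38 pos [557.  116.9 144.6] rpy [ 3.1396e+00 -2.4000e-03 -2.4850e+00] F [ 0.2  1.1 -0.1] tool delta [-2.1 -1.9 80.6]
```

View pics/w1.png

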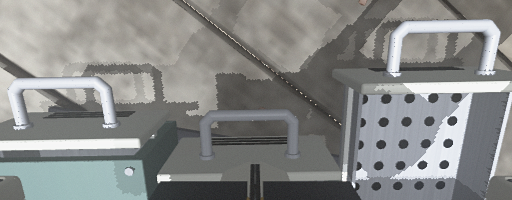

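Request:
jog_arm:
  dp:
    - [-0.003, -0.002, 0.03]
    - [0, 0, 0.03]
    - [0, 0, 0.01]
    - [0, 0, 0.01]
    - [0, 0, 0]
  twist: [0, 0, 0, 0, 0]

```text
time: 8.0
tool_pos: [561.9, 117.0, 65.9]
tcp_rot: [3.141, -0.0, -2.485]
contact_force: [0.4, 0.6, 0.2]
grip_width: 0.3
finger_force: 0.0
```

Request:
jog_arm:
  dp:
    - [0.012, 0, 0]
    - [0.012, 0, 0]
    - [0.012, 0, 0]
    - [0.006, 0, 0]
    - [0.004, 0, 0]
    - [0, 0, 0]
  twist: [0, 0, 0, 0, 0, 0]

```text
time: 8.75
tool_pos: [525.1, 88.6, 65.7]
tcp_rot: [3.141, -0.001, -2.486]
contact_force: [0.3, -1.0, -0.6]
grip_width: 0.5
finger_force: 0.0
```

Request:
jog_arm:
  dp:
    - [0.006, 0, 0]
    - [0.006, 0, 0]
    - [0.006, 0, 0]
    - [0.006, 0, 0]
    - [0, 0, 0]
  twist: [0, 0, 0, 0, 0]

```text
time: 9.38
tool_pos: [505.8, 73.8, 65.7]
tcp_rot: [3.141, -0.001, -2.486]
contact_force: [0.4, 0.1, -0.1]
grip_width: 0.7
finger_force: 0.0
```

Request:
jog_arm:
  dp:
    - [0.008, 0, 0]
    - [0.008, 0, 0]
    - [0.006, 0, 0]
    - [0.005, 0, 0]
    - [0.004, 0, 0]
    - [0, 0, 0]
  twist: [0, 0, 0, 0, 0, 0]

```text
time: 10.12
tool_pos: [482.8, 55.5, 66.0]
tcp_rot: [-3.141, 0.002, -2.486]
contact_force: [4.7, 2.4, -0.7]
grip_width: 0.3
finger_force: 2.4
```

Request:
jog_arm:
  dp:
    - [0.002, 0, 0]
    - [0.002, 0, 0]
    - [0.002, 0, 0]
    - [0, 0, 0]
  twist: [0, 0, 0, 0]

```text
time: 10.62
tool_pos: [482.5, 55.0, 66.4]
tcp_rot: [-3.139, 0.013, -2.488]
contact_force: [18.4, 21.6, -13.3]
grip_width: 0.5
finger_force: 13.8
```

Middle drawer is at its stop, so it is sound. The right one must be the one that binds.

Request:
jog_arm:
  dp:
    - [-0.006, 0, 0]
    - [-0.006, 0, 0]
    - [0, 0, -0.04]
    - [0, 0, -0.04]
    - [0, 0, 0]
  twist: [0, 0, 0, 0, 0]

```text
time: 11.25
tool_pos: [488.1, 58.6, 148.4]
tcp_rot: [-3.138, 0.004, -2.485]
contact_force: [0.4, 0.3, -0.3]
grip_width: 0.1
finger_force: 0.0
```

```bash
python3 -c "
from h import *
delta(*bl(2,-137.5+19.75,0),146)"
```

```text
t 11.25 pos [488.1  58.6 148.4] rpy [-3.1382  0.0038 -2.4853] F [ 0.4  0.3 -0.3] tool delta [ -67.6 -142.7    3.1]
```

Request:
jog_arm:
  dp:
    - [-0.017, -0.036, 0]
    - [-0.017, -0.036, 0]
    - [-0.017, -0.036, 0]
    - [-0.017, -0.035, 0]
    - [0, 0, 0]
    - [0, 0, 0]
    - [0, 0, 0]
  twist: [0, 0, 0, 0, 0, 0, 0]

```text
time: 12.12
tool_pos: [626.8, -12.3, 145.5]
tcp_rot: [3.14, -0.001, -2.485]
contact_force: [-0.9, -0.3, -0.1]
grip_width: 0.4
finger_force: 0.0
```

```bash
python3 -c "
from h import *
p=bot.camera_params('wrist');im=bot.capture('wrist')
for i in (2,):
  for lx in (-135.5,-145.5): print(i,lx,proj(p,[np.r_[bl(i,lx,y),72] for y in(-29,29)]).round().tolist())
cv2.imwrite('pics/w2.png',im[60:260]);delta(*bl(2,-137.5+19.75,0),64)"
```

```text
2 -135.5 [[214.0, 176.0], [287.0, 176.0]]
2 -145.5 [[213.0, 163.0], [287.0, 163.0]]
t 12.18 pos [627.1 -12.3 145.9] rpy [ 3.1410e+00 -4.0000e-04 -2.4846e+00] F [-0.   0.1 -0.2] tool delta [-0.9 -1.7 81.8]
```

View pics/w2.png

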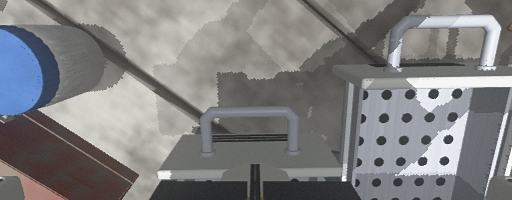

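Request:
jog_arm:
  dp:
    - [-0.001, -0.002, 0.03]
    - [0, 0, 0.03]
    - [0, 0, 0.01]
    - [0, 0, 0.01]
    - [0, 0, 0]
  twist: [0, 0, 0, 0, 0]

```text
time: 12.8
tool_pos: [629.9, -13.8, 65.9]
tcp_rot: [3.142, 0.0, -2.485]
contact_force: [0.7, 0.2, 0.2]
grip_width: 0.6
finger_force: 0.0
```

Request:
jog_arm:
  dp:
    - [0.01, 0, 0]
    - [0.01, 0, 0]
    - [0.01, 0, 0]
    - [0.006, 0, 0]
    - [0.004, 0, 0]
    - [0, 0, 0]
  twist: [0, 0, 0, 0, 0, 0]

```text
time: 13.55
tool_pos: [597.6, -38.5, 65.7]
tcp_rot: [3.141, -0.001, -2.486]
contact_force: [0.1, -0.0, -0.9]
grip_width: 0.1
finger_force: 0.2
```

Request:
jog_arm:
  dp:
    - [0.004, 0, 0]
    - [0.003, 0, 0]
    - [0.003, 0, 0]
    - [0.003, 0, 0]
    - [0, 0, 0]
  twist: [0, 0, 0, 0, 0]

```text
time: 14.18
tool_pos: [595.5, -40.4, 66.2]
tcp_rot: [-3.137, 0.018, -2.486]
contact_force: [30.8, 25.9, -14.7]
grip_width: 0.9
finger_force: 19.4
```

The right drawer stopped dead at about 42 mm. Now I'll push it home with the same finger.

Request:
jog_arm:
  dp:
    - [-0.01, 0, 0]
    - [-0.01, 0, 0]
    - [-0.01, 0, 0]
    - [-0.01, 0, 0]
    - [-0.01, 0, 0]
    - [-0.005, 0, 0]
    - [-0.003, 0, 0]
    - [-0.003, 0, 0]
    - [0, 0, 0]
  twist: [0, 0, 0, 0, 0, 0, 0, 0, 0]

```text
time: 15.3
tool_pos: [636.0, -9.2, 65.7]
tcp_rot: [3.141, -0.001, -2.485]
contact_force: [-4.1, -1.7, -1.0]
grip_width: 0.7
finger_force: 2.0
```

Request:
jog_arm:
  dp:
    - [-0.003, 0, 0]
    - [-0.003, 0, 0]
    - [-0.002, 0, 0]
    - [0, 0, 0]
  twist: [0, 0, 0, 0]

```text
time: 15.8
tool_pos: [635.8, -9.1, 65.7]
tcp_rot: [3.137, -0.016, -2.485]
contact_force: [-30.5, -20.9, 13.9]
grip_width: 0.4
finger_force: 18.1
```

Request:
jog_arm:
  dp:
    - [0.006, 0, 0]
    - [0.007, 0, 0]
    - [0, 0, -0.04]
    - [0, 0, -0.035]
    - [0, 0, 0]
    - [0, 0, 0]
  twist: [0, 0, 0, 0, 0, 0]

```text
time: 16.55
tool_pos: [632.5, -11.9, 140.5]
tcp_rot: [-3.141, 0.001, -2.485]
contact_force: [-0.5, 0.1, -0.5]
grip_width: 0.7
finger_force: 0.0
```

```bash
python3 -c "
from h import *
delta(*bl(2,-35,0),139)
im=bot.capture('top');cv2.imwrite('pics/t2.png',cv2.resize(im[90:290,90:430],None,fx=2.3,fy=2.3,interpolation=cv2.INTER_CUBIC))"
```

```text
t 16.55 pos [632.5 -11.9 140.5] rpy [-3.1414e+00  7.0000e-04 -2.4852e+00] F [-0.5  0.1 -0.5] tool delta [-79.1   1.3   1.6]
```

View pics/t2.png

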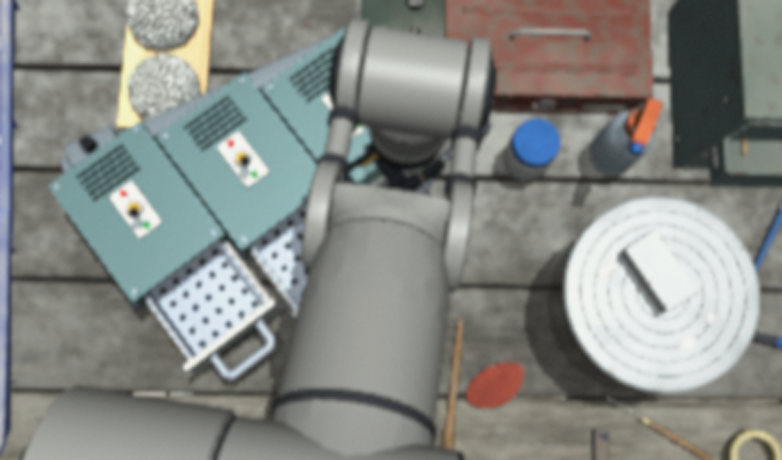

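The left and middle drawers show fully out (left at (210,310), middle partly hidden behind the arm), and the bystanders are untouched. Next is the right-hand toggle.

Request:
jog_arm:
  dp:
    - [-0.03, 0, 0]
    - [-0.03, 0.001, 0]
    - [-0.019, 0, 0]
    - [-0.01, 0, 0]
    - [-0.008, 0, 0]
    - [-0.008, 0, 0]
    - [-0.005, 0, 0]
    - [0, 0, 0]
  twist: [0, 0, 0, 0, 0, 0, 0, 0]

```text
time: 17.6
tool_pos: [719.0, 56.0, 140.7]
tcp_rot: [3.142, 0.0, -2.485]
contact_force: [0.6, 0.5, 0.1]
grip_width: 0.5
finger_force: 0.0
```

Request:
jog_arm:
  dp:
    - [-0.003, 0, 0]
    - [0, 0, 0]
  twist: [0, 0]

```text
time: 17.85
tool_pos: [721.3, 57.7, 140.9]
tcp_rot: [-3.142, 0.0, -2.485]
contact_force: [0.4, 0.4, 0.7]
grip_width: 0.3
finger_force: 0.0
```

Request:
jog_arm:
  dp:
    - [0.03, 0, 0]
    - [0.03, 0, -0.02]
    - [0.03, 0, -0.04]
    - [0, 0, -0.04]
  twist: [0, 0, 0, 0]
  jaw: 0.075

```text
time: 18.35
tool_pos: [648.4, 1.3, 242.3]
tcp_rot: [3.141, -0.001, -2.487]
contact_force: [0.9, 0.4, -0.1]
grip_width: 35.7
finger_force: 0.0
```

```bash
python3 -c "
from h import *
delta(516.8,-313.3,240)
print('from block yaw -0.958')"
```

```text
t 18.35 pos [648.4   1.3 242.3] rpy [ 3.1411e+00 -9.0000e-04 -2.4871e+00] F [ 0.9  0.4 -0.1] tool delta [ 295.9 -169.5    2.5]
from block yaw -0.958
```

Request:
jog_arm:
  dp:
    - [0.033, -0.024, 0]
    - [0.034, -0.024, 0]
    - [0.034, -0.024, 0]
    - [0.034, -0.024, 0]
    - [0.034, -0.024, 0]
    - [0.034, -0.024, 0]
    - [0.033, -0.026, 0]
    - [0, 0, 0]
    - [0, 0, 0]
  twist: [0, 0, 0, 0, 0, 0, 0, 2.5, 0]
  jaw: 0.075

```text
time: 19.48
tool_pos: [566.4, -276.4, 240.8]
tcp_rot: [3.141, 0.0, -2.53]
contact_force: [1.2, 0.8, 0.5]
grip_width: 74.7
finger_force: 0.0
```

```bash
cat > blk.py <<'E'
from h import *
from scipy.optimize import minimize
o=bot.get_obs();p=bot.camera_params('wrist');im=bot.capture('wrist');cv2.imwrite('pics/w3.png',im)
ds=bot.masks_of('wrist','plaster_block');print([(np.round(d['bbox']),d['confidence'],d['pixels'].sum()) for d in ds])
S=p;m=ds[0]['pixels'].astype(np.float32)
def sil(x):
    B=np.array([(a*22.5,b*45,c) for a in(-1,1) for b in(-1,1) for c in(143,173)])@rz(x[2]).T+[x[0],x[1],0]
    i4=np.zeros((384*4,512*4),np.uint8);h=cv2.convexHull(((proj(S,B)+.5)*4).astype(np.int32));cv2.fillConvexPoly(i4,h,1)
    return cv2.resize(i4.astype(np.float32),(512,384),interpolation=cv2.INTER_AREA)
x0=[51.7,-31.3,-.958]
r=minimize(lambda x:((sil([x[0]*10,x[1]*10,x[2]])-m)**2).sum(),x0,method="Nelder-Mead",options=dict(initial_simplex=[x0,[52.7,-31.3,-.958],[51.7,-30.3,-.958],[51.7,-31.3,-.8]]))
print("block",r.x,r.fun);delta(r.x[0]*10,r.x[1]*10,159)
cv2.drawContours(im,cv2.findContours((sil([r.x[0]*10,r.x[1]*10,r.x[2]])>.5).astype(np.uint8),0,2)[0],-1,(0,0,255),1)
T=bot.capture('top')[90:290,90:430];cv2.imwrite('pics/w3.png',np.vstack([im,cv2.resize(T,(512,301))])[:600])
E
python3 blk.py
```

```text
[(array([252., 110.,  65., 125.]), 0.86, np.int64(7659)), (array([507., 185.,   9.,  26.]), 0.65, np.int64(151))]
block [ 51.47184576 -31.52548123  -0.9814881 ] 259.98828125
t 19.57 pos [ 566.8 -275.6  240.9] rpy [-3.1416e+00  2.0000e-04 -2.5277e+00] F [-1.1  0.6  0.6] tool delta [65.4 -2.4 81.9]
```

View pics/w3.png

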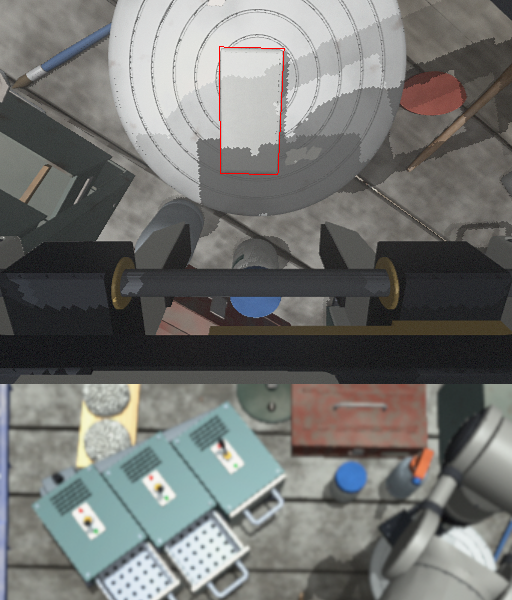

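The red outline fits the block at (252,110) well. In the top view both sound drawers are fully out and the right-hand toggle leans back. Now to grasp.

Request:
jog_arm:
  dp:
    - [0.03, -0.001, 0]
    - [0.035, -0.001, 0]
    - [0, 0, 0.03]
    - [0, 0, 0.03]
    - [0, 0, 0.021]
    - [0, 0, 0]
    - [0, 0, 0]
  twist: [1.4, 0, 0, 0, 0, 0, 0]

```text
time: 20.5
tool_pos: [514.8, -314.3, 160.9]
tcp_rot: [-3.14, 0.001, -2.552]
contact_force: [0.2, 0.3, -0.5]
grip_width: 75.0
finger_force: 0.0
```

Request:
jog_arm:
  dp:
    - [0, 0, 0]
    - [0, 0, 0]
    - [0, 0, 0]
    - [0, 0, 0]
    - [0, 0, 0]
    - [0, 0, 0]
  twist: [0, 0, 0, 0, 0, 0]
  jaw: 0.03

```text
time: 21.25
tool_pos: [514.4, -314.6, 160.2]
tcp_rot: [-3.141, 0.0, -2.553]
contact_force: [1.0, -1.5, 2.3]
grip_width: 44.5
finger_force: 30.0
```

Request:
jog_arm:
  dp:
    - [0, 0, -0.02]
    - [0, 0, -0.03]
    - [0, 0, -0.03]
    - [0, 0, 0]
    - [0, 0, 0]
  twist: [0, 0, 0, 0, 0]

```text
time: 21.88
tool_pos: [513.5, -313.7, 237.9]
tcp_rot: [3.138, -0.001, -2.553]
contact_force: [-0.5, -0.0, -3.3]
grip_width: 44.6
finger_force: 30.0
```

```bash
python3 -c "
from h import *
delta(*bl(1,-141,0),240);print(bl(1,-141,0))"
```

```text
t 21.88 pos [ 513.5 -313.7  237.9] rpy [ 3.1384e+00 -9.0000e-04 -2.5534e+00] F [-0.5 -0.  -3.3] tool delta [-256.9  331.1   -1.3]
[543.48362115 104.37988834]
```

Request:
jog_arm:
  dp:
    - [-0.0257, 0.0331, 0]
    - [-0.0257, 0.0331, 0]
    - [-0.0257, 0.0331, 0]
    - [-0.0257, 0.0331, 0]
    - [-0.0257, 0.0331, 0]
    - [-0.0257, 0.0331, 0]
    - [-0.0257, 0.0331, 0]
    - [-0.0257, 0.0331, 0]
    - [-0.0257, 0.0331, 0]
    - [-0.0257, 0.0331, 0]
  twist: [0, 0, 0, 0, 0, 0, 0, 0, 0, 0]

```text
time: 23.12
tool_pos: [543.3, 105.0, 237.8]
tcp_rot: [3.14, -0.003, -2.553]
contact_force: [0.8, -0.9, -2.3]
grip_width: 44.4
finger_force: 30.0
```

Request:
jog_arm:
  dp:
    - [0, 0, 0]
    - [0, 0, 0]
    - [0, 0, 0]
    - [0, 0, 0]
    - [0, 0, 0]
    - [0, 0, 0]
    - [0, 0, 0]
    - [0, 0, 0]
    - [0, 0, 0]
    - [0, 0, 0]
  twist: [9.6, 9.6, 9.6, 9.6, 9.6, 9.6, 9.6, 9.6, 9.3, 0]

```text
time: 24.38
tool_pos: [543.5, 103.7, 238.0]
tcp_rot: [-3.139, -0.002, 2.229]
contact_force: [0.2, -0.3, -2.5]
grip_width: 44.5
finger_force: 30.0
```

```bash
python3 -c "
from h import *
delta(*bl(1,-141,0),55)
p=bot.camera_params('top');im=bot.capture('top')
# drawer corners check with prediction: outline of open floor well at z=74/103
c=[np.r_[bl(1,x,y),z] for x,y,z in[(-192.5,-56,103),(-192.5,56,103),(-92.5,70,108),(-92.5,-70,108)]]
for a in proj(p,c): cv2.circle(im,tuple(int(v) for v in a.round()),1,(0,0,255),-1)
w=bot.capture('wrist')
cv2.imwrite('pics/f.png',np.hstack([cv2.resize(im[100:260,120:300],None,fx=2.4,fy=2.4,interpolation=cv2.INTER_CUBIC),cv2.resize(w,(360,384))[:384]][:2]) if False else np.hstack([cv2.resize(im[100:260,130:300],(408,384),interpolation=cv2.INTER_CUBIC),cv2.resize(w,(390,384))]))"
```

```text
t 24.38 pos [543.5 103.7 238. ] rpy [-3.1389e+00 -2.0000e-03  2.2285e+00] F [ 0.2 -0.3 -2.5] tool delta [  0.2   0.9 183. ]
```

View pics/f.png

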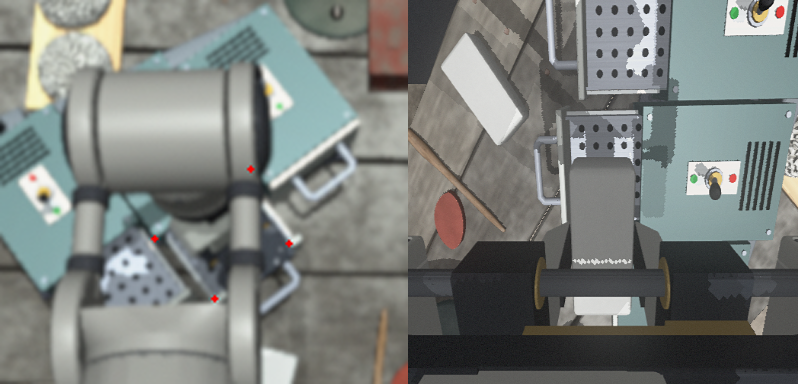

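The block hangs over the middle drawer (wrist view, right half, drawer around (600,150)). I'll lower it in stages, watching the force.

Request:
jog_arm:
  dp:
    - [0, 0.001, 0.04]
    - [0, 0, 0.04]
    - [0, 0, 0.03]
    - [0, 0, 0.02]
    - [0, 0, 0.01]
    - [0, 0, 0]
  twist: [0, 0, 0, 0, 0, 0]

```text
time: 25.22
tool_pos: [544.8, 104.3, 99.3]
tcp_rot: [-3.141, -0.001, 2.228]
contact_force: [-0.6, -0.5, -1.5]
grip_width: 44.8
finger_force: 30.0
```

Request:
jog_arm:
  dp:
    - [0, 0, 0.01]
    - [0, 0, 0.01]
    - [0, 0, 0.01]
    - [0, 0, 0.006]
    - [0, 0, 0.003]
    - [0, 0, 0]
  twist: [0, 0, 0, 0, 0, 0]

```text
time: 25.98
tool_pos: [545.1, 104.3, 60.7]
tcp_rot: [-3.142, -0.0, 2.227]
contact_force: [-0.4, -0.1, -2.2]
grip_width: 44.7
finger_force: 30.0
```

Request:
jog_arm:
  dp:
    - [0, 0, 0.003]
    - [0, 0, 0.003]
    - [0, 0, 0.002]
    - [0, 0, 0]
  twist: [0, 0, 0, 0]

```text
time: 26.48
tool_pos: [545.0, 104.3, 52.6]
tcp_rot: [-3.141, -0.0, 2.227]
contact_force: [0.5, 0.1, -2.9]
grip_width: 44.6
finger_force: 30.0
```

Request:
jog_arm:
  dp:
    - [0, 0, 0.001]
    - [0, 0, 0.001]
    - [0, 0, 0]
  twist: [0, 0, 0]

```text
time: 26.85
tool_pos: [545.5, 104.5, 51.9]
tcp_rot: [3.14, 0.001, 2.227]
contact_force: [-1.2, 0.2, 6.0]
grip_width: 44.6
finger_force: 30.0
```

Touchdown. I'll release with a small opening and lift straight up.

Request:
jog_arm:
  dp:
    - [0, 0, 0]
    - [0, 0, 0]
    - [0, 0, 0]
    - [0, 0, 0]
  twist: [0, 0, 0, 0]
  jaw: 0.052

```text
time: 27.35
tool_pos: [545.1, 104.3, 50.7]
tcp_rot: [-3.142, -0.0, 2.227]
contact_force: [-0.4, 0.5, -0.6]
grip_width: 52.1
finger_force: 0.0
```

Request:
jog_arm:
  dp:
    - [0, 0, -0.01]
    - [0, 0, -0.02]
    - [0, 0, -0.04]
    - [0, 0, -0.06]
    - [0, 0, -0.06]
    - [0, 0, -0.02]
    - [0, 0, 0]
  twist: [0, 0, 0, 0, 0, 0, 0]

```text
time: 28.22
tool_pos: [545.8, 104.4, 263.1]
tcp_rot: [3.138, 0.003, 2.227]
contact_force: [-0.4, -0.5, -0.6]
grip_width: 51.9
finger_force: 0.0
```

Request:
jog_arm:
  dp:
    - [-0.06, 0.03, 0]
    - [-0.06, 0.03, 0]
    - [-0.06, 0.03, 0]
    - [-0.06, 0.03, 0]
    - [-0.06, 0.03, 0]
    - [0, 0, 0]
    - [0, 0, 0]
  twist: [0, 0, 0, 0, 0, 0, 0]

```text
time: 29.1
tool_pos: [798.9, -16.6, 260.4]
tcp_rot: [-3.141, -0.002, 2.227]
contact_force: [0.3, 0.0, 0.5]
grip_width: 51.8
finger_force: 0.0
```

```bash
python3 -c "
from h import *
p=bot.camera_params('top');t=bot.capture('top')
for d in bot.masks_of('top','plaster_block'): print(d['bbox'].__repr__(),d['confidence'],ray(p,d['bbox'][:2],60))
print('floor',bl(1,-141,0));delta(500,0)
s=bot.capture('scene')
a=cv2.resize(t[95:235,130:300],(486,400),interpolation=cv2.INTER_CUBIC);b=cv2.resize(s[90:220,150:330],(554,400),interpolation=cv2.INTER_CUBIC)
cv2.imwrite('pics/g.png',cv2.resize(np.hstack([a,b]),(800,308),interpolation=cv2.INTER_AREA))"
```

```text
[237.4, 273.9, 26.7, 26.1] 0.7 [327.69606502  62.96915677]
floor [543.48362115 104.37988834]
t 29.2 pos [798.6 -16.1 263.8] rpy [3.1396e+00 1.3000e-03 2.2281e+00] F [0.1 0.3 0.8] tool delta [ 195.2 -226.6   -0.7]
```

View pics/g.png

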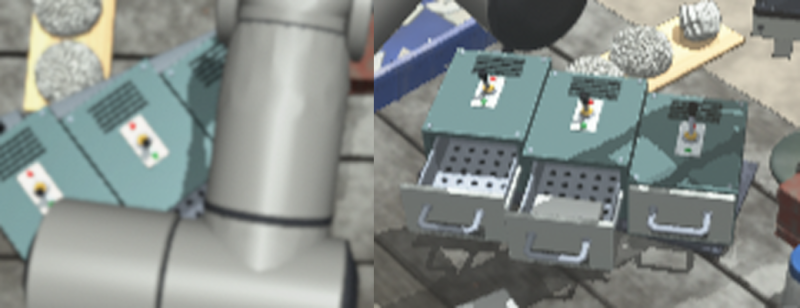

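The block lies flat in the middle drawer (right half, about (565,207)). I'll move the arm clear to check the toggle.

Request:
jog_arm:
  dp:
    - [0, -0.045, 0]
    - [0, -0.045, 0]
    - [0, -0.045, 0]
    - [0, -0.045, 0]
    - [0, -0.045, 0]
    - [0, -0.045, 0]
    - [0, -0.045, 0]
    - [0, -0.045, 0]
    - [0, -0.045, 0]
    - [0, 0, 0]
  twist: [0, 0, 0, 0, 0, 0, 0, 0, 0, 0]

```text
time: 30.5
tool_pos: [476.5, -264.3, 263.7]
tcp_rot: [3.14, 0.004, 2.224]
contact_force: [-0.0, 1.0, 0.0]
grip_width: 52.0
finger_force: 0.0
```

```bash
python3 -c "
from h import *
t=bot.capture('top')
p=bot.camera_params('top')
for d in bot.masks_of('top','plaster_block'): print(d['bbox'].__repr__(),d['confidence'],ray(p,d['bbox'][:2],60))
s=bot.capture('scene')
a=cv2.resize(t[98:233,120:288],(498,400),interpolation=cv2.INTER_CUBIC);b=cv2.resize(s[100:190,180:320],(622,400),interpolation=cv2.INTER_CUBIC)
cv2.imwrite('pics/g2.png',cv2.resize(np.hstack([a,b]),(800,286),interpolation=cv2.INTER_AREA))
cv2.imwrite('pics/g3.png',np.vstack([cv2.resize(t[98:233,120:288],(480,300),interpolation=cv2.INTER_CUBIC),cv2.resize(s[105:180,195:315],(480,300),interpolation=cv2.INTER_CUBIC)]))"
```

```text
[239.8, 266.7, 28.3, 41.2] 0.8 [348.28167622  56.51798809]
[225.7, 202.6, 31.0, 22.0] 0.61 [536.08603081 103.35020127]
```

View pics/g3.png

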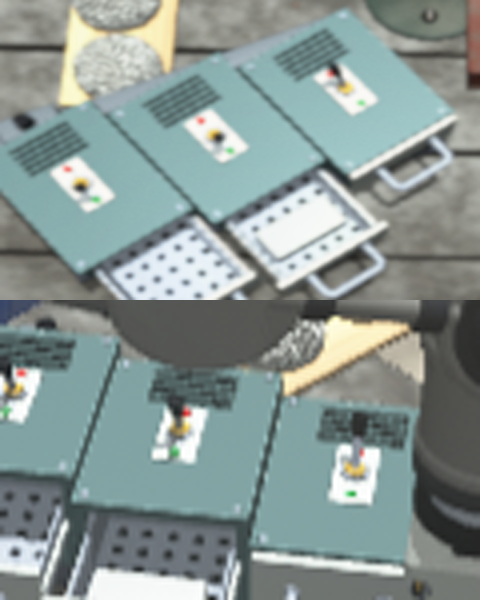

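In the top view (upper half) the right toggle covers its red dot at (335,75) and the other two show green. The block lies in the middle drawer at (305,225), about 8 mm from the floor point. I'm handing in.

```bash
python3 -c "
from plant import bot
print(bot.close_job())"
```

```text
the job is handed in; nothing more can be done
None
```

I handed the job in at about 31 s of the 64 s allowed; the hand-in returned no verdict. The right-hand drawer was the one that binds: it is pushed home with its toggle off. The left and middle drawers are fully out with their toggles on, and the plaster block lies flat in the middle drawer; I touched no bystander.

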